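# Tilt the hatch panel in under its frame

### The arm

A 6-joint arm with a two-finger parallel gripper is mounted at the origin on the work surface; the furniture and walls round the work are solid. World frame = base frame: x ahead of the robot, y to its left, z up, the work surface at z = 0. Lengths are in m, angles in degrees, forces in N, time in s.
With the tool pointing down it reaches from about 0.35 to 0.875 m from the base axis. Payload 4.2 kg.
Tool frame: the origin (TCP) lies between the finger pads; the fingertips stand 8 mm ahead of it and the grasp point (between the pads) lies 11 mm behind it; z points along the fingers, y is the line along which they close (so a half turn about z gives the same grasp; the last joint's range is limited). The gripper opens to 87 mm and grips with 3 to 60 N. Pads are 19 mm wide; open, the fingers measure 117 mm over their backs; the gripper's body (75 mm by 190 mm) begins 51 mm behind the grasp point.
Start: joints at [80.077, 22.042, 0.453, 0, -68.411, -14.817], TCP at [0.262, 0.568, 0.231] pointing down, gripper open.
Joint ranges: [-179.83, 179.83], [-69.29, 118.12], [-61.27, 80.66], [-181.25, 117.63], [-171.15, -9.14], [-177.46, 177.46]. Speed limits (degrees/s): [159.86, 159.86, 180, 180, 180, 180].

### API

Orientations are given as a 3x3 rotation matrix whose columns are the frame's x, y, z axes.
In Python, from station import sense, capture, camera_model, finish_job, find_in gives the robot as it stands. The module is installed in compiled form; this text tells all that it offers.
- The arm moves only by the tool arm_command, never from a script. Its argument "motion" is a list of rows, each a list of 7 numbers: the finger opening in mm, from 0 to 87, then the shift along the tool's x, y, z in mm, then the turn, a rotation vector about the tool's x, y, z in rad. In form: [[jaw, dx, dy, dz, rx, ry, rz], ...]. A call has 1 to 8 rows; each row shifts and turns the commanded pose from where the row before left it, along the tool's axes as they then stand; what a row does not reach is not made up. A row lasts 1/10 s, in which the tool goes at most 50 mm and 8.59 degrees, less where a joint would pass 70% of its speed; a pose out of reach is approached as far as the arm can. A call with a gripper value outside its range is refused whole. The fingers move at their own pace and stop on an object; the grip force is fixed at half the most. Time passes only in rows, so rows that do not move let the fingers close. It gives the time, the measured TCP pose, the force, the opening and the grip force at its end, in the units of the state.
- sense(): the state, without advancing time (a new reading comes with each control period).
- capture(name): name is "scene" or "side" or "wrist"; returns the picture (420x560x3 uint8, red, green, blue); there is no depth.
- camera_model(name): a dict with "fx", "fy", "cx", "cy" (pixels), "R" (3x3) and "t" (3): a world point X has camera coordinates R X + t. Camera axes: x right, y down, z forward; pixel columns grow to the right and rows downward; lengths in m; the calibration is good to about 2 mm. A picture is of the moment at which its call begins: read the wrist's pose just before it. camera_model takes no time and is no camera call; for the wrist camera it gives the pose at the moment of the call.
- finish_job(): hands the job in; it is judged then, once.
Trained networks look in the newest picture that a camera, given by its name, has taken for a name from the list of things; names that differ only in an ending like _2 or _b are one class to them, and where a whole thing is asked for, a point or a joint stands for the part that bears it (a point fixed in the world has none). Each returns a list of dicts, best first, with "p" (0 to 1); they miss things now and then, are a little off and sometimes report something else, mostly with a low value. They report only what shows in the picture. A call takes as long as a camera call.
- find_in(target, camera): "location" ([row, column] in pixels, amid what is visible of it).
The state is a dict: "time_s": time; "joints": joint angles; "joint_velocities": joint speeds; "effort": joint torques, N m; "tcp_pos": TCP position; "ee_rot": TCP orientation; "wrist_force": force on the tool from outside, world axes, zero at the start; "moment": the same for the moment, N m; "gripper_width": opening from 0.0 (shut) to 1.0 (fully open); "gripper_force": force on a finger pad.
Only numpy, scipy, OpenCV 4.12 (cv2) and the standard library are available. Lean on these libraries where they do the work, as an engineer would, in place of code of your own. Each camera call takes 0.05 s, during which the arm holds its last target. There are 200 camera calls.

### The job

Refit the steel hatch panel on the blue machine housing: the panel is longer than the opening, so tilt it, slip one end under the lip on the side nearer the robot, push back the orange spring strip there by 10 to 14 mm (never onto its hard end), swing the other end down through the opening, and ease the panel away from you against the far stop, so that it lies flat on the ledges with both ends under the lips. Feel your way and do not force it (keep well under 25 N between panel and housing). Let go of it and leave the other things on the table where they are.

Things in the scene. Friction and masses are not known exactly. Their poses are not given: they have to be found in the camera images.
- panel: Loose dark steel hatch panel 150 (x) x 110 (y) x 6 (z) mm, about 0.3 kg, same both ways round, flat on the table at first. Origin: centre of its underside; z out of the face with the handle. Black handle bar across the middle along y: 12 mm thick (x), 88 mm long (y), 24 to 38 mm above the underside, on round posts at y = -36 and +36 mm.
- housing: Fixed blue machine housing, open on top, 260 (x) x 156 (y) x 68 (z) mm; origin: centre of its underside, on the table; its -x end is nearer the robot. On it an aluminium hatch frame (top at z = 80 mm) is fixed through slotted holes, so it sits up to 15 mm either way along x from nominal; this shift is not reported: feel for it. The frame does not move in use.
- opening (a point): Nominal middle of the frame's opening, at the frame's top (z = 80 mm over the table), on the housing; the true middle is shifted by up to 15 mm along x. Clear opening 138 (x) x 118 (y) mm: x = -69 to +69 from the true middle. The lip at each end (-x, +x) is 4 mm thick, underside at z = 76 mm.
- near_ledge (a point): Nominal top of the -x ledge, z = 62 mm, 78 mm to -x of the opening's middle; shifts with the frame. From the true middle this ledge spans x = -113 to -20 mm. Under the -x lip, the free spring strip's face is at x = -72 mm. Panel goes in -x end first, pushing the strip back at least 10 mm so its +x end passes the +x lip.
- far_stop (a point): Nominal place of the fixed stop's face under the +x lip, 76 mm to +x of the opening's middle, z = 69 mm; shifts with the frame. The +x ledge (top z = 62 mm) spans x = +48 to +88 mm from the true middle. With the panel seated against this stop the spring strip stays pushed back 2 mm.
- strip (a joint): How far (m) the orange spring strip (106 mm wide, 11 mm high) under the -x lip is pushed back toward the housing's -x: 0 free, 0.016 at its hard end; pushing it past 0.0145 spoils it. It takes 3 N to start and about 0.35 N more per mm (8.6 N at the end).
- cup_near: Bystander: round clear cup of orange paste, 104 mm across, 46 mm high. Origin: centre of its underside.
- stamp: Bystander: small hand stamp with red head, 26 x 45 mm, 74 mm high. Origin: centre of its underside.
- marker: Bystander: red and white marker pen, 135 mm long (its y), 16 mm thick, lying. Origin: centre of its underside.

How it is judged (in metres and radians):
On the way:
1. the panel has pushed the spring strip back by more than 8 mm (value of joint strip above 0.008 m and contact force between panel and housing above 2 N), for 0.1 s.
At the end, for the whole second after the job is handed in: Panel at rest and flat (within 1.4 degrees) on the ledges (height within 2.5 mm), in line with the housing (6 degrees), within 20 mm of its centre along x, and over at the far stop with both ends under the lips: the spring strip is left pushed back 0.5 to 4.5 mm (angle between panel's own z axis and vertical below 0.025 rad and z of panel in the frame of housing between 0.0595 and 0.0645 m and x of panel in the frame of housing between -0.02 and 0.02 m and angle between the x axis of panel and the x axis of housing, either way round below 0.1 rad and value of joint strip between 0.0005 and 0.0045 m and linear speed of panel below 0.01 m/s); the robot touches nothing.
It fails at once if the spring strip is pushed back more than 14.5 mm, nearly onto its hard end (value of joint strip above 0.0145 m).
It fails at once if the panel is forced: more than 25 N between panel and housing (contact force between panel and housing above 25 N).
It fails at once if the paste cup is moved by more than 20 mm (distance of cup_near from where it was at the start of the episode above 0.02 m).
It fails at once if the hand stamp is moved by more than 20 mm (distance of stamp from where it was at the start of the episode above 0.02 m).
It fails at once if the marker pen is moved by more than 20 mm (distance of marker from where it was at the start of the episode above 0.02 m).
It also fails if it takes over 48 s, if anything falls off the work surface, if the arm or the gripper's body presses on something with over 40 N, if the wrist force passes 120 N, or if a joint passes its speed limit or range.

## Working session

There is one attempt and no reset: what is moved stays moved. The work goes in short steps, Python scripts to look and compute and a tool call to move; the robot and the scene stay as the last step left them, time stands still between calls to the robot, and variables do not carry over. Pictures are saved under pics/ and viewed, at most 10 in all, crops included, and the job is handed in when it is done.

Besides the shell and the picture viewer there is one more tool, called by a JSON object that holds its "method" and its "body", one argument or row to a line. arm_command: Moves the arm, as the interface text tells. Its arguments: {"type":"object","properties":{"motion":{"type":"array"}},"required":["motion"]}

```bash
mkdir -p pics; cat > h.py <<'E'
import numpy as np, cv2
from station import sense,capture,camera_model,finish_job,find_in
def ray(m,r,c,z):
    d=m["R"].T if 0 else np.array(m["R"]).T@np.array([(c-m["cx"])/m["fx"],(r-m["cy"])/m["fy"],1]); o=-np.array(m["R"]).T@np.array(m["t"])
    return o+d*(z-o[2])/d[2]
def proj(m,X):
    p=np.array(m["R"])@np.array(X)+np.array(m["t"]); return m["fy"]*p[1]/p[2]+m["cy"], m["fx"]*p[0]/p[2]+m["cx"]
def save(n,name):
    i=capture(n); cv2.imwrite("pics/"+name+".png",i[:,:,::-1]); return i
E
python3 - <<'E'
from h import *
np.set_printoptions(precision=3,suppress=True)
s=sense(); print(s["time_s"],s["tcp_pos"],s["ee_rot"],s["gripper_width"],s["wrist_force"])
ims=[]
for n in("scene","side"):
    ims.append(save(n,n)); m=camera_model(n); print(n,-np.array(m["R"]).T@m["t"])
    for t,z in(("panel",.03),("housing",.06),("opening",.08),("near_ledge",.062),("far_stop",.069),("cup_near",.02),("stamp",.04),("marker",.008)):
        for d in find_in(t,n)[:2]: print(t,d["location"],round(d["p"],2),ray(m,*d["location"],z))
cv2.imwrite("pics/both.png",cv2.resize(np.vstack(ims),None,fx=.71,fy=.71)[:,:,::-1])
E
```

```text
0.0 [0.261 0.567 0.229] [[ 0.908 -0.419 -0.001]
 [-0.419 -0.908 -0.002]
 [ 0.     0.002 -1.   ]] 0.9995861220024991 [-0.627  0.172  0.112]
scene [ 0.01  -0.613  0.588]
panel [194.5, 225.3] 0.83 [0.463 0.324 0.03 ]
housing [230.2, 281.6] 0.65 [0.462 0.065 0.06 ]
opening [229.2, 279.2] 0.72 [0.443 0.045 0.08 ]
opening [193.2, 221.2] 0.32 [0.418 0.251 0.08 ]
near_ledge [228.0, 278.1] 0.8 [0.459 0.073 0.062]
far_stop [228.4, 281.1] 0.85 [0.458 0.059 0.069]
cup_near [298.8, 302.7] 0.85 [ 0.399 -0.098  0.02 ]
stamp [181.3, 296.1] 0.63 [0.643 0.265 0.04 ]
marker [234.7, 191.9] 0.48 [0.327 0.233 0.008]
side [ 0.352 -0.526  0.588]
panel [183.2, 263.7] 0.95 [0.458 0.355 0.03 ]
cup_near [183.0, 261.8] 0.68 [0.455 0.373 0.02 ]
marker [211.5, 221.1] 0.56 [0.336 0.282 0.008]
```

View pics/scene.png

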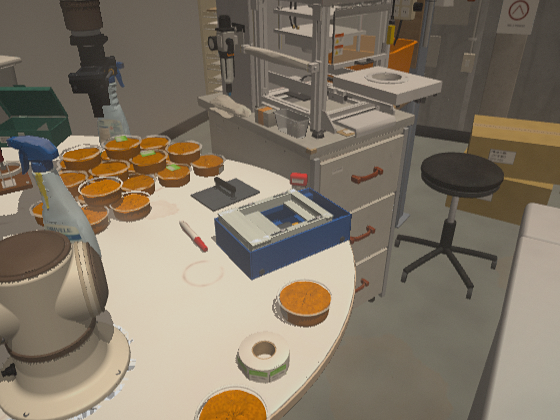

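View pics/side.png

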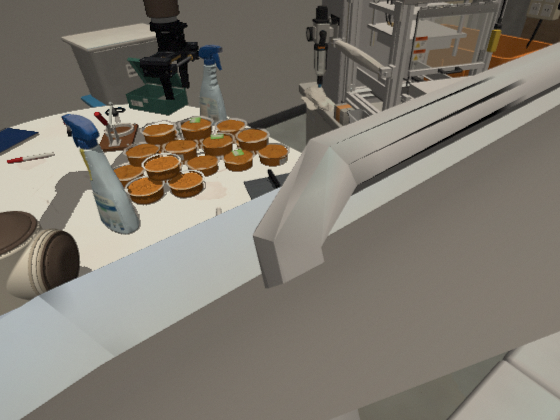

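The scene view shows the panel at row 192, col 225, the housing at (230,283), marker at (236,193), stamp at (180,298) and the cup at (300,303). The side view is mostly blocked by furniture. Next I'll zoom in for the corners.

```bash
python3 - <<'E'
import cv2
i=cv2.imread("pics/scene.png")[165:280,180:360]
cv2.imwrite("pics/z.png",cv2.resize(i,None,fx=4.4,fy=4.4,interpolation=cv2.INTER_CUBIC))
E
```

```text
(no output)
```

View pics/z.png

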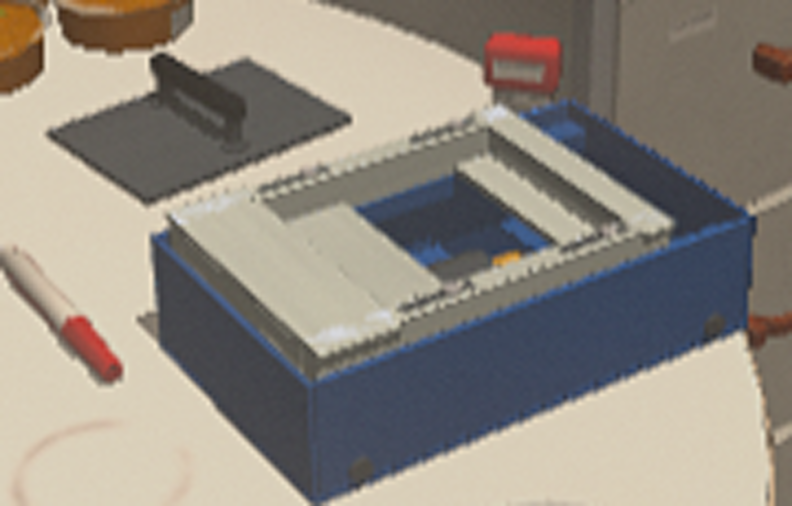

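The crop shows the panel, its handle, and the housing with its frame clearly. I'll fit poses from the corners I read off it.

```bash
python3 - <<'E'
from h import *
from scipy.optimize import least_squares
np.set_printoptions(precision=4,suppress=True)
m=camera_model("scene")
px=lambda u,v:(165+(v+.5)/4.4-.5,180+(u+.5)/4.4-.5)
def fit(P,U,x0):
    P=np.array(P);U=np.array([px(*u) for u in U])
    def w(q): c,s=np.cos(q[2]),np.sin(q[2]); return np.c_[q[0]+c*P[:,0]-s*P[:,1],q[1]+s*P[:,0]+c*P[:,1],P[:,2]]
    r=least_squares(lambda q:(np.array([proj(m,X) for X in w(q)])-U).ravel(),x0)
    print(r.x[:2],np.degrees(r.x[2]),r.fun.reshape(-1,2)); return r.x
h=fit([(-.13,-.078,.068),(.13,-.078,.068),(.13,.078,.068),(-.13,.078,.068),(-.13,-.078,0),(.13,-.078,0)],[(310,380),(752,213),(568,100),(153,235),(317,503),(750,330)],[.46,.06,0])
p=fit([(-.075,-.055,.006),(.075,-.055,.006),(.075,.055,.006),(-.075,.055,.006),(0,-.044,.038),(0,.044,.038)],[(150,200),(352,118),(248,58),(48,133),(243,93),(155,58)],[.46,.32,0])
c,s=np.cos(h[2]),np.sin(h[2])
for n,u,z in(("frame NR",(318,350),.08),("frame NL",(170,215),.08),("FR",(672,222),.08),("FL",(490,105),.08),("lipN L",(258,200),.08),("lipN R",(395,312),.08),("lipF L",(487,122),.08),("lipF R",(625,232),.08),("ledgeN r",(437,292),.062),("ledgeN l",(358,208),.062),("ledgeF l",(457,172),.062),("ledgeF r",(555,243),.062)):
    X=ray(m,*px(*u),z); d=X[:2]-h[:2]; print(n,X,"housing:",c*d[0]+s*d[1],-s*d[0]+c*d[1])
E
```

```text
[0.4916 0.1026] -0.10255056787267598 [[ 1.012  -0.1449]
 [-0.0201  1.2344]
 [-1.2273  0.492 ]
 [-0.5157 -0.7724]
 [ 0.561  -0.2844]
 [-0.9697 -0.4507]]
[0.4877 0.3724] 7.723926864992348 [[-0.0717  0.1993]
 [-0.4741  0.463 ]
 [-0.2371 -0.4294]
 [-0.2677 -0.1357]
 [ 2.0297 -0.3176]
 [-1.1546  0.1974]]
frame NR [0.3698 0.0304 0.08  ] housing: -0.12169864509368317 -0.0724310054745401
frame NL [0.3695 0.1719 0.08  ] housing: -0.12221270092959141 0.06906081156639687
FR [0.5676 0.0267 0.08  ] housing: 0.07615978508213919 -0.07579559248847141
FL [0.565 0.177 0.08 ] housing: 0.0732525550213592 0.07452971599704497
lipN L [0.4123 0.1599 0.08  ] housing: -0.07937715913874921 0.05718290684189436
lipN R [0.4142 0.0366 0.08  ] housing: -0.07734305933249767 -0.06614638032463707
lipF L [0.5526 0.1621 0.08  ] housing: 0.06089320214435004 0.05958028998626771
lipF R [0.5431 0.0323 0.08  ] housing: 0.05162477052864455 -0.0702308958981873
ledgeN r [0.4543 0.0628 0.062 ] housing: -0.03725621083464654 -0.03991498467842193
ledgeN l [0.4647 0.1511 0.062 ] housing: -0.02699050706673905 0.04845751923249055
ledgeF l [0.5271 0.153  0.062 ] housing: 0.03542655651861652 0.050492263024335245
ledgeF r [0.5271 0.0666 0.062 ] housing: 0.035518017684387365 -0.035950637151632284
```

```bash
cat >> h.py <<'E'
from scipy.spatial.transform import Rotation as Ro
def Rt(yaw,pitch=0):
    "tool: y = -panel x, z down; yaw of panel x in deg; pitch raises the panel's +x end"
    p=(Ro.from_euler('z',yaw,degrees=True)*Ro.from_euler('y',-pitch,degrees=True)).as_matrix()
    return np.c_[-p[:,1],-p[:,0],-p[:,2]]
def plan(p1,R1,n,jaw,p0=None,R0=None):
    s=sense(); p=np.array(s["tcp_pos"] if p0 is None else p0,float); R=np.array(s["ee_rot"] if R0 is None else R0,float)
    pa=p.copy(); Ra=R.copy(); w=Ro.from_matrix(Ra.T@R1).as_rotvec(); out=[]
    for k in range(1,n+1):
        pt=pa+(np.array(p1)-pa)*k/n; Rk=Ra@Ro.from_rotvec(w*k/n).as_matrix()
        d=np.round(R.T@(pt-p)*1000,1); r=np.round(Ro.from_matrix(R.T@Rk).as_rotvec(),3)
        p=p+R@d/1000; R=R@Ro.from_rotvec(r).as_matrix(); out.append([jaw,*[float(v) for v in d],*[float(v) for v in r]])
    print(str(out).replace(' ',''))
E
python3 - <<'E'
from h import *
plan([.488,.372,.16],Rt(7.7),8,87)
E
```

```text
[[87,35.9,10.4,8.8,-0.0,0.0,0.126],[87,37.0,5.7,8.8,-0.0,0.0,0.125],[87,37.4,1.1,8.9,-0.0,0.0,0.126],[87,37.2,-3.6,8.8,-0.0,0.0,0.125],[87,36.5,-8.2,8.8,-0.0,0.0,0.126],[87,35.2,-12.7,8.8,-0.0,0.0,0.125],[87,33.3,-17.0,8.9,-0.0,0.0,0.126],[87,30.9,-21.1,8.8,-0.0,0.0,0.126]]
```

{"method": "arm_command", "body": {
  "motion": [
    [87, 35.9, 10.4, 8.8, 0, 0, 0.126],
    [87, 37.0, 5.7, 8.8, 0, 0, 0.125],
    [87, 37.4, 1.1, 8.9, 0, 0, 0.126],
    [87, 37.2, -3.6, 8.8, 0, 0, 0.125],
    [87, 36.5, -8.2, 8.8, 0, 0, 0.126],
    [87, 35.2, -12.7, 8.8, 0, 0, 0.125],
    [87, 33.3, -17.0, 8.9, 0, 0, 0.126],
    [87, 30.9, -21.1, 8.8, 0, 0, 0.126]
  ]
}}

```text
time_s: 1.7
tcp_pos: [0.4891, 0.371, 0.1598]
ee_rot: [[0.129, -0.992, 0.0], [-0.992, -0.129, 0.0], [-0.0, -0.0, -1.0]]
wrist_force: [0.2, 0.1, 0.1]
gripper_width: 0.997
gripper_force: 0.0
```

{"method": "arm_command", "body": {
  "motion": [
    [87, 0, 0, 0, 0, 0, 0]
  ]
}}

```text
time_s: 1.8
tcp_pos: [0.4899, 0.3686, 0.1583]
ee_rot: [[0.127, -0.992, -0.002], [-0.992, -0.127, -0.003], [0.002, 0.002, -1.0]]
wrist_force: [0.7, 0.6, -0.9]
gripper_width: 0.998
gripper_force: 0.0
```

```bash
python3 - <<'E'
from h import *
np.set_printoptions(precision=4,suppress=True)
s=sense(); print(s["time_s"],s["tcp_pos"],s["ee_rot"],s["joints"])
m=camera_model("wrist"); i=save("wrist","w1")
for q in [(-.075,-.055,.006),(.075,-.055,.006),(.075,.055,.006),(-.075,.055,.006),(0,-.044,.038),(0,.044,.038)]:
    a=np.radians(7.7);c,t=np.cos(a),np.sin(a)
    r,cc=proj(m,(.4877+c*q[0]-t*q[1],.3724+t*q[0]+c*q[1],q[2])); print(r,cc)
    cv2.circle(i,(int(cc),int(r)),3,(255,0,0),1)
cv2.imwrite("pics/w1.png",cv2.resize(i,None,fx=1.42,fy=1.42)[:,:,::-1])
E
```

```text
1.8 [0.4899 0.3686 0.1583] [[ 0.1269 -0.9919 -0.002 ]
 [-0.9919 -0.1269 -0.0026]
 [ 0.0023  0.0023 -1.    ]] [ 52.0693  24.2793  -6.9713   0.0007 -58.9394 -44.7815]
143.98640812319644 356.10031164413107
145.17441754395296 199.4425395742129
250.15674664085324 207.91031908097995
249.05769226732832 349.0403520124027
161.3549937683189 278.0203588197856
253.32955370247112 278.62380358829495
```

View pics/w1.png

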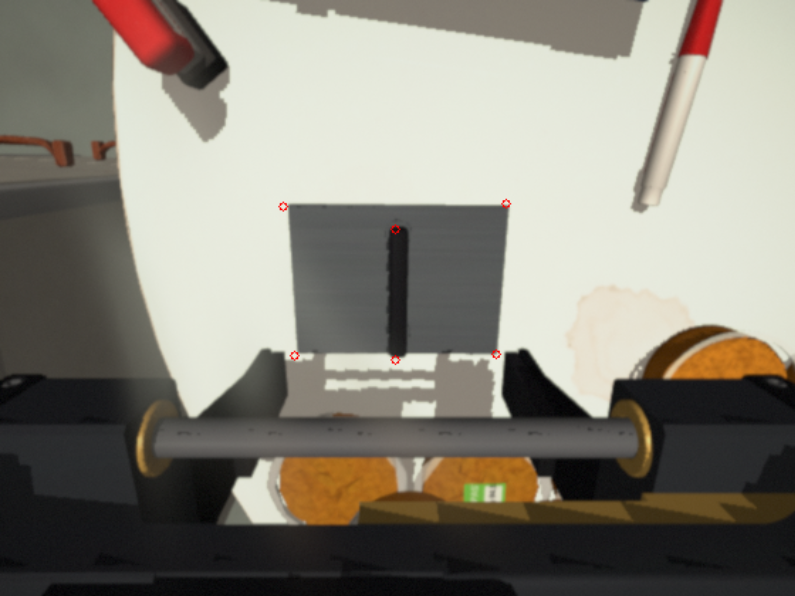

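The projected panel outline (red circles) matches the panel to about 2 mm; the handle sits at columns 388–408, about 2 mm to -x. I'll descend and grasp.

```bash
python3 - <<'E'
from h import *
plan([.486,.3715,.020],Rt(7.7),7,87)
E
```

```text
[[87,-0.3,0.4,19.9,0.0,-0.0,-0.0],[87,-0.2,0.4,19.8,0.0,-0.0,-0.001],[87,-0.3,0.4,19.9,0.001,-0.001,-0.0],[87,-0.2,0.4,19.9,-0.0,0.0,-0.001],[87,-0.3,0.4,19.8,-0.0,0.0,-0.0],[87,-0.2,0.4,19.9,0.0,-0.0,-0.001],[87,-0.3,0.4,19.9,0.0,-0.0,-0.0]]
```

{"method": "arm_command", "body": {
  "motion": [
    [87, -0.3, 0.4, 19.9, 0, 0, 0],
    [87, -0.2, 0.4, 19.8, 0, 0, 0],
    [87, -0.3, 0.4, 19.9, 0, 0, -0.001],
    [87, -0.2, 0.4, 19.9, 0, 0, -0.001],
    [87, -0.3, 0.4, 19.8, 0, 0, 0],
    [87, -0.2, 0.4, 19.9, 0, 0, -0.001],
    [87, -0.3, 0.4, 19.9, 0, 0, 0],
    [87, 0, 0, 0, 0, 0, 0]
  ]
}}

```text
time_s: 2.65
tcp_pos: [0.4829, 0.373, 0.0185]
ee_rot: [[0.138, -0.99, -0.004], [-0.99, -0.138, -0.004], [0.003, 0.004, -1.0]]
wrist_force: [-0.6, 0.0, 0.2]
gripper_width: 1.002
gripper_force: 0.0
```

{"method": "arm_command", "body": {
  "motion": [
    [60, 0, 0, 0, 0, 0, 0],
    [40, 0, 0, 0, 0, 0, 0],
    [20, 0, 0, 0, 0, 0, 0],
    [5, 0, 0, 0, 0, 0, 0],
    [0, 0, 0, 0, 0, 0, 0],
    [0, 0, 0, 0, 0, 0, 0]
  ]
}}

```text
time_s: 3.25
tcp_pos: [0.4851, 0.3735, 0.0212]
ee_rot: [[0.136, -0.991, 0.0], [-0.991, -0.136, 0.0], [-0.0, -0.0, -1.0]]
wrist_force: [-0.1, 0.0, 0.4]
gripper_width: 0.542
gripper_force: 0.0
```

{"method": "arm_command", "body": {
  "motion": [
    [0, 0, 0, 0, 0, 0, 0],
    [0, 0, 0, 0, 0, 0, 0],
    [0, 0, 0, 0, 0, 0, 0],
    [0, 0, 0, 0, 0, 0, 0],
    [0, 0, 0, 0, 0, 0, 0],
    [0, 0, 0, 0, 0, 0, 0]
  ]
}}

```text
time_s: 3.85
tcp_pos: [0.4852, 0.3735, 0.0208]
ee_rot: [[0.137, -0.991, 0.0], [-0.991, -0.137, 0.0], [-0.0, -0.0, -1.0]]
wrist_force: [1.6, -0.8, -0.6]
gripper_width: 0.133
gripper_force: 30.0
```

```bash
python3 - <<'E'
from h import *
s=sense(); print(s["time_s"],s["tcp_pos"],s["gripper_width"],s["gripper_force"],s["wrist_force"])
plan([.480,.3735,.15],Rt(7.7),6,0)
p=[.480,.3735,.15]
plan([.51,.103,.19],Rt(0,15),8,0,p,Rt(7.7))
E
```

```text
3.85 [0.48516419 0.37351668 0.02084637] 0.13259354143323204 29.98205459676683 [ 1.63977714 -0.76624732 -0.5685227 ]
[[0,-0.1,0.8,-21.5,-0.0,0.0,0.0],[0,-0.1,0.9,-21.6,-0.0,0.0,0.001],[0,-0.2,0.8,-21.5,-0.0,0.0,0.0],[0,-0.1,0.9,-21.5,-0.0,0.0,0.001],[0,-0.1,0.8,-21.5,-0.0,0.0,0.0],[0,-0.1,0.9,-21.6,-0.0,0.0,0.001]]
[[0,34.0,0.8,-5.0,0.033,0.002,0.017],[0,34.0,0.1,-4.9,0.032,0.002,0.016],[0,34.1,-0.6,-4.9,0.033,0.003,0.017],[0,34.0,-1.4,-4.7,0.033,0.002,0.017],[0,34.0,-2.1,-4.7,0.032,0.002,0.017],[0,34.0,-2.8,-4.4,0.033,0.002,0.016],[0,33.9,-3.5,-4.3,0.033,0.002,0.017],[0,33.9,-4.3,-4.1,0.032,0.003,0.017]]
```

{"method": "arm_command", "body": {
  "motion": [
    [0, 0, 0.8, -10, 0, 0, 0],
    [0, 0, 0.8, -20, 0, 0, 0],
    [0, 0, 0.8, -25, 0, 0, 0],
    [0, 0, 0.8, -25, 0, 0, 0],
    [0, 0, 0.8, -25, 0, 0, 0],
    [0, 0, 0.8, -20, 0, 0, 0],
    [0, 0, 0.5, -4.5, 0, 0, 0]
  ]
}}

```text
time_s: 4.55
tcp_pos: [0.4802, 0.3734, 0.1531]
ee_rot: [[0.137, -0.991, 0.003], [-0.991, -0.137, 0.003], [-0.003, -0.003, -1.0]]
wrist_force: [1.1, 0.1, -3.8]
gripper_width: 0.136
gripper_force: 30.0
```

{"method": "arm_command", "body": {
  "motion": [
    [0, 34.0, 0.8, -5.0, 0.033, 0.002, 0.017],
    [0, 34.0, 0.1, -4.9, 0.032, 0.002, 0.016],
    [0, 34.1, -0.6, -4.9, 0.033, 0.003, 0.017],
    [0, 34.0, -1.4, -4.7, 0.033, 0.002, 0.017],
    [0, 34.0, -2.1, -4.7, 0.032, 0.002, 0.017],
    [0, 34.0, -2.8, -4.4, 0.033, 0.002, 0.016],
    [0, 33.9, -3.5, -4.3, 0.033, 0.002, 0.017],
    [0, 33.9, -4.3, -4.1, 0.032, 0.003, 0.017]
  ]
}}

```text
time_s: 5.35
tcp_pos: [0.5089, 0.1002, 0.1891]
ee_rot: [[0.001, -0.967, 0.256], [-1.0, -0.001, -0.001], [0.002, -0.256, -0.967]]
wrist_force: [0.5, -0.2, -3.1]
gripper_width: 0.132
gripper_force: 30.0
```

{"method": "arm_command", "body": {
  "motion": [
    [0, 0, 0, 0, 0, 0, 0],
    [0, 0, 0, 0, 0, 0, 0],
    [0, 0, 0, 0, 0, 0, 0]
  ]
}}

```text
time_s: 5.65
tcp_pos: [0.5102, 0.1025, 0.1898]
ee_rot: [[0.002, -0.966, 0.257], [-1.0, -0.002, -0.0], [0.001, -0.257, -0.966]]
wrist_force: [-0.7, 0.7, -2.8]
gripper_width: 0.137
gripper_force: 30.0
```

```bash
python3 - <<'E'
from h import *
s=sense(); print(s["time_s"],s["tcp_pos"],s["ee_rot"],s["gripper_width"],s["gripper_force"],s["wrist_force"],s["moment"])
a=save("wrist","w2");b=save("scene","s2")[140:290,160:370]
b=cv2.resize(b,(560,400),interpolation=cv2.INTER_CUBIC)
cv2.imwrite("pics/c2.png",cv2.resize(np.vstack([a[:,:,::-1],b[:,:,::-1]]),None,fx=.72,fy=.72))
E
```

```text
5.65 [0.51021941 0.10252614 0.18981011] [[ 2.32364936e-03 -9.66308245e-01  2.57377110e-01]
 [-9.99997106e-01 -2.40577124e-03 -4.17267122e-06]
 [ 6.23222536e-04 -2.57376355e-01 -9.66311039e-01]] 0.13673479746740141 29.989602137356997 [-0.65539676  0.72402051 -2.79254289] [ 0.0912209   0.76691122 -0.02126171]
```

View pics/c2.png

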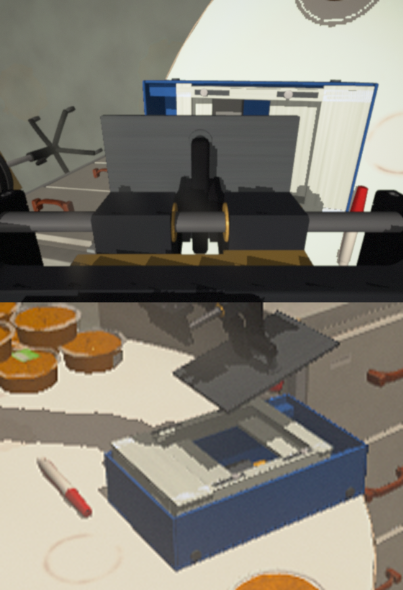

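The wrist view shows the panel held tilted with its -y edge about parallel to the housing edge, and the scene view confirms the +x end is up. I'll zoom in for alignment.

```bash
python3 - <<'E'
from h import *
i=cv2.imread("pics/w2.png")[95:270,130:540]
cv2.imwrite("pics/z2.png",cv2.resize(i,None,fx=1.95,fy=1.95,interpolation=cv2.INTER_CUBIC))
m=camera_model("wrist"); s=sense(); R=np.array(s["ee_rot"]);p=np.array(s["tcp_pos"])
zc=lambda X:[round(float((v-o)*1.95)) for v,o in zip(proj(m,X)[::-1],(130,95))]
# panel top-face corners, panel axes px=-ty, py=-tx, pz=-tz, origin p - 20.8mm*pz
for x in(-.075,.075): print("panel -y",x,zc(p+R@np.array([.055,-x,.0208-.006])))
for x in(-.13,.13): print("housing rim -y",x,zc((.4916+x,.0246,.068)))
for x in(-.13,): print("rim +y",zc((.4916+x,.1806,.068)))
for x in(-.069,.069): print("opening -y edge",zc((.482+x,.1026-.059,.08)))
E
```

```text
panel -y -0.075 [557, 136]
panel -y 0.075 [13, 136]
housing rim -y -0.13 [767, 43]
housing rim -y 0.13 [124, 37]
rim +y [682, 410]
opening -y edge [611, 95]
opening -y edge [261, 85]
```

View pics/z2.png

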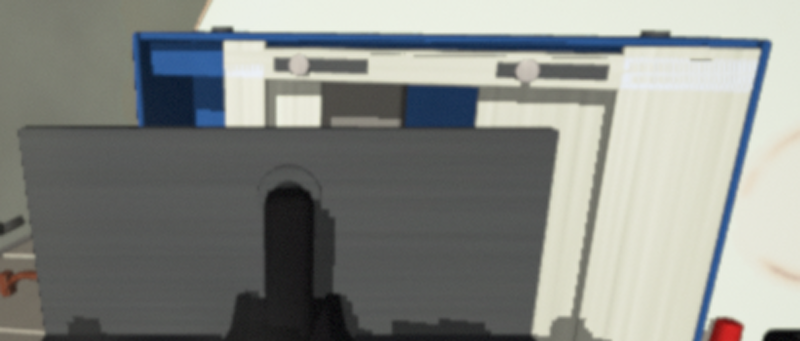

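Panel and housing agree in yaw to about 0.2°. The panel sits about 1.7 mm to -y of the TCP, and the near lip edge at column 612 puts the frame shift near -10 mm. I'll go in at a 12° tilt.

```bash
python3 - <<'E'
from h import *
plan([.503,.1032,.120],Rt(0,12),5,0)
plan([.500,.1032,.1005],Rt(0,12),3,0,[.503,.1032,.120],Rt(0,12))
E
```

```text
[[0,-0.1,5.0,13.1,-0.01,0.0,0.001],[0,-0.0,4.9,13.2,-0.01,0.0,0.0],[0,-0.1,4.8,13.2,-0.011,0.0,0.001],[0,0.0,4.6,13.3,-0.01,0.0,0.001],[0,-0.0,4.5,13.4,-0.01,0.0,0.0]]
[[0,0.0,2.3,6.2,0.0,0.0,0.0],[0,0.0,2.4,6.1,0.0,0.0,0.0],[0,0.0,2.3,6.2,0.0,0.0,0.0]]
```

{"method": "arm_command", "body": {
  "motion": [
    [0, -0.1, 5.0, 13.1, -0.01, 0, 0.001],
    [0, 0, 4.9, 13.2, -0.01, 0, 0],
    [0, -0.1, 4.8, 13.2, -0.011, 0, 0.001],
    [0, 0, 4.6, 13.3, -0.01, 0, 0.001],
    [0, 0, 4.5, 13.4, -0.01, 0, 0],
    [0, 0, 0, 0, 0, 0, 0]
  ]
}}

```text
time_s: 6.35
tcp_pos: [0.5017, 0.1015, 0.1176]
ee_rot: [[-0.001, -0.979, 0.204], [-1.0, 0.001, -0.003], [0.002, -0.204, -0.979]]
wrist_force: [-0.8, 0.0, -2.9]
gripper_width: 0.137
gripper_force: 30.0
```

{"method": "arm_command", "body": {
  "motion": [
    [0, 0, 2.3, 6.2, 0, 0, 0],
    [0, 0, 2.4, 6.1, 0, 0, 0],
    [0, 0, 2.3, 6.2, 0, 0, 0],
    [0, 0, 0, 0, 0, 0, 0],
    [0, 0, 0, 0, 0, 0, 0],
    [0, 0, 0, 0, 0, 0, 0]
  ]
}}

```text
time_s: 6.95
tcp_pos: [0.5005, 0.1027, 0.1012]
ee_rot: [[-0.001, -0.978, 0.21], [-1.0, 0.001, 0.001], [-0.001, -0.21, -0.978]]
wrist_force: [-0.5, -0.2, -4.1]
gripper_width: 0.134
gripper_force: 30.0
```

```bash
python3 - <<'E'
from h import *
s=sense(); print(s["time_s"],np.round(s["tcp_pos"],4),np.round(s["ee_rot"],4),s["wrist_force"],s["moment"])
plan([.484,.1032,.1005],Rt(0,12),5,0)
E
```

```text
6.95 [0.5005 0.1027 0.1012] [[-6.000e-04 -9.778e-01  2.097e-01]
 [-1.000e+00  8.000e-04  7.000e-04]
 [-9.000e-04 -2.097e-01 -9.778e-01]] [-0.48265286 -0.24138155 -4.1167918 ] [ 0.03840287  0.63492414 -0.01008438]
[[0,-0.1,3.3,-0.5,-0.0,0.0,-0.0],[0,-0.1,3.2,-0.6,-0.001,0.0,-0.0],[0,-0.1,3.3,-0.5,-0.0,0.0,-0.0],[0,-0.1,3.2,-0.6,-0.0,0.001,-0.001],[0,-0.1,3.3,-0.5,-0.001,-0.0,0.0]]
```

{"method": "arm_command", "body": {
  "motion": [
    [0, 0, 3.3, -0.5, 0, 0, 0],
    [0, 0, 3.2, -0.6, 0, 0, 0],
    [0, 0, 3.3, -0.6, 0, 0, 0],
    [0, 0, 3.2, -0.6, 0, 0, 0],
    [0, 0, 2.3, -0.4, 0, 0, 0],
    [0, 0, 0, 0, 0, 0, 0],
    [0, 0, 0, 0, 0, 0, 0]
  ]
}}

```text
time_s: 7.65
tcp_pos: [0.4847, 0.1026, 0.1004]
ee_rot: [[-0.001, -0.978, 0.209], [-1.0, 0.001, 0.0], [-0.001, -0.209, -0.978]]
wrist_force: [0.5, 0.3, -3.7]
gripper_width: 0.133
gripper_force: 30.0
```

{"method": "arm_command", "body": {
  "motion": [
    [0, 0, 1, -0.2, 0, 0, 0],
    [0, 0, 1, -0.2, 0, 0, 0],
    [0, 0, 0, 0, 0, 0, 0]
  ]
}}

```text
time_s: 7.95
tcp_pos: [0.4824, 0.1024, 0.1002]
ee_rot: [[-0.001, -0.978, 0.209], [-1.0, 0.001, 0.0], [-0.0, -0.209, -0.978]]
wrist_force: [0.3, -0.4, -2.9]
gripper_width: 0.133
gripper_force: 30.0
```

{"method": "arm_command", "body": {
  "motion": [
    [0, 0, 1, -0.2, 0, 0, 0],
    [0, 0, 1, -0.2, 0, 0, 0],
    [0, 0, 0, 0, 0, 0, 0]
  ]
}}

```text
time_s: 8.25
tcp_pos: [0.4804, 0.1024, 0.1002]
ee_rot: [[-0.001, -0.978, 0.209], [-1.0, 0.001, 0.0], [-0.0, -0.209, -0.978]]
wrist_force: [0.2, 0.0, -2.7]
gripper_width: 0.134
gripper_force: 30.0
```

{"method": "arm_command", "body": {
  "motion": [
    [0, 0, 1, -0.2, 0, 0, 0],
    [0, 0, 1, -0.2, 0, 0, 0],
    [0, 0, 0, 0, 0, 0, 0]
  ]
}}

```text
time_s: 8.55
tcp_pos: [0.4791, 0.1028, 0.1006]
ee_rot: [[-0.0, -0.978, 0.21], [-1.0, 0.001, 0.001], [-0.001, -0.21, -0.978]]
wrist_force: [3.0, 0.4, -3.7]
gripper_width: 0.132
gripper_force: 30.0
```

{"method": "arm_command", "body": {
  "motion": [
    [0, 0, 1, -0.2, 0, 0, 0],
    [0, 0, 1, -0.2, 0, 0, 0],
    [0, 0, 0, 0, 0, 0, 0]
  ]
}}

```text
time_s: 8.85
tcp_pos: [0.477, 0.1028, 0.1006]
ee_rot: [[-0.0, -0.978, 0.21], [-1.0, 0.001, 0.001], [-0.001, -0.21, -0.978]]
wrist_force: [3.7, -2.3, -2.8]
gripper_width: 0.131
gripper_force: 30.0
```

{"method": "arm_command", "body": {
  "motion": [
    [0, 0, 1, -0.2, 0, 0, 0],
    [0, 0, 1, -0.2, 0, 0, 0],
    [0, 0, 0, 0, 0, 0, 0]
  ]
}}

```text
time_s: 9.15
tcp_pos: [0.4748, 0.1028, 0.1005]
ee_rot: [[-0.0, -0.978, 0.21], [-1.0, 0.001, 0.001], [-0.001, -0.21, -0.978]]
wrist_force: [4.6, -0.8, -1.9]
gripper_width: 0.133
gripper_force: 30.0
```

{"method": "arm_command", "body": {
  "motion": [
    [0, 0, 1, -0.2, 0, 0, 0],
    [0, 0, 1, -0.2, 0, 0, 0],
    [0, 0, 1, -0.2, 0, 0, 0],
    [0, 0, 1, -0.2, 0, 0, 0],
    [0, 0, 1, -0.2, 0, 0, 0],
    [0, 0, 0, 0, 0, 0, 0],
    [0, 0, 0, 0, 0, 0, 0]
  ]
}}

```text
time_s: 9.85
tcp_pos: [0.4702, 0.103, 0.1007]
ee_rot: [[-0.0, -0.978, 0.211], [-1.0, 0.0, 0.001], [-0.001, -0.211, -0.978]]
wrist_force: [6.3, -2.4, -1.6]
gripper_width: 0.132
gripper_force: 30.0
```

```bash
python3 - <<'E'
from h import *
from scipy.stats import describe
s=sense(); print(s["time_s"],np.round(s["tcp_pos"],4),s["wrist_force"],s["moment"],s["gripper_width"])
i=save("wrist","w3");
F=[]
for k in range(6):
    capture("wrist") if k%2 else None
    s=sense();F.append(np.r_[s["wrist_force"],s["tcp_pos"]])
print(np.round(np.mean(F,0),4),np.round(np.std(F,0),4))
cv2.imwrite("pics/w3.png",cv2.resize(i,None,fx=1.4,fy=1.4)[:,:,::-1])
E
```

```text
9.85 [0.4702 0.103  0.1007] [ 6.28234817 -2.36594887 -1.63624806] [-0.6450703  -1.33937579 -0.09429677] 0.13211819770611383
[ 6.1046 -2.6853 -1.8044  0.4702  0.103   0.1007] [0.1524 0.6013 0.3744 0.     0.     0.    ]
```

View pics/w3.png

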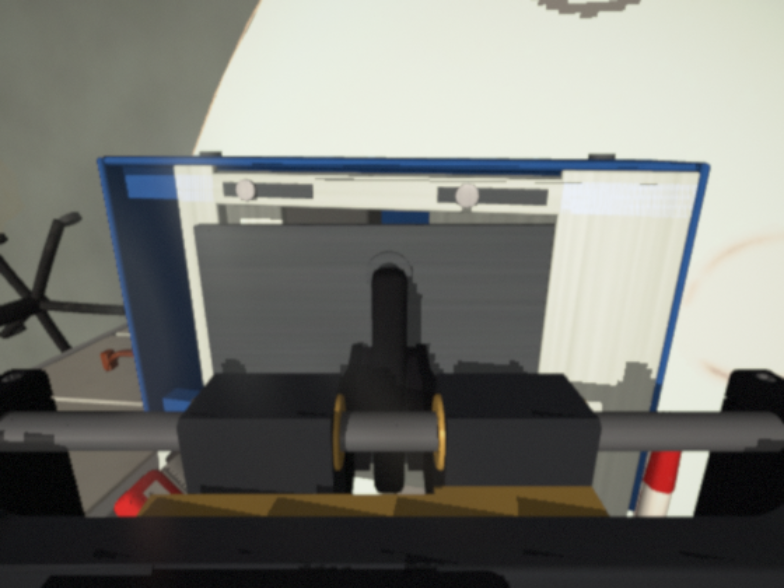

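The view shows the near end tucked under the lip. The gap on the -y side (rows 208–225) is large and Fy is about -2.5 N, so the panel rubs the +y side. I'll shift it 3 mm to -y.

{"method": "arm_command", "body": {
  "motion": [
    [0, 1, 0, 0, 0, 0, 0],
    [0, 1, 0, 0, 0, 0, 0],
    [0, 1, 0, 0, 0, 0, 0],
    [0, 0, 0, 0, 0, 0, 0],
    [0, 0, 0, 0, 0, 0, 0]
  ]
}}

```text
time_s: 10.55
tcp_pos: [0.4713, 0.1016, 0.1011]
ee_rot: [[0.001, -0.977, 0.213], [-1.0, 0.0, 0.005], [-0.004, -0.213, -0.977]]
wrist_force: [5.7, 1.9, -3.8]
gripper_width: 0.131
gripper_force: 30.2
```

{"method": "arm_command", "body": {
  "motion": [
    [0, 0, 0, 0, 0, 0, 0],
    [0, 0, 0, 0, 0, 0, 0],
    [0, 0, 0, 0, 0, 0, 0]
  ]
}}

```text
time_s: 10.85
tcp_pos: [0.4713, 0.1016, 0.1011]
ee_rot: [[0.001, -0.977, 0.213], [-1.0, 0.0, 0.004], [-0.004, -0.213, -0.977]]
wrist_force: [5.5, 1.4, -2.6]
gripper_width: 0.129
gripper_force: 30.1
```

```bash
python3 - <<'E'
from h import *
s=sense(); print(s["time_s"],np.round(s["tcp_pos"],4),np.round(s["ee_rot"],4),s["wrist_force"],s["moment"],s["gripper_width"])
E
```

```text
10.85 [0.4713 0.1016 0.1011] [[ 6.000e-04 -9.770e-01  2.133e-01]
 [-1.000e+00  4.000e-04  4.500e-03]
 [-4.400e-03 -2.133e-01 -9.770e-01]] [ 5.48445325  1.37599697 -2.55389069] [ 0.724831   -1.17544881 -0.01775903] 0.12902461808068727
```

```bash
python3 - <<'E'
from h import *
m=camera_model("wrist"); s=sense(); R=np.array(s["ee_rot"]);p=np.array(s["tcp_pos"]); i=save("wrist","w4")
j=cv2.imread("pics/w4.png")[105:180,60:520]
cv2.imwrite("pics/z4.png",cv2.resize(j,None,fx=1.7,fy=4,interpolation=cv2.INTER_CUBIC))
f=lambda X:[round(float(v),1) for v in((proj(m,X)[1]-60)*1.7,(proj(m,X)[0]-105)*4)]
for x in(-.075,.075): print("panel top -y",x,f(p+R@np.array([.055+.0017,-x,.0208-.006])))
for x in(-.069,0,.069): print("open edge z80",f((.481+x,.1015-.059,.08)),"bottom z62",f((.481+x,.1015-.059,.062)))
for x in(-.13,.13): print("rim outer",f((.4916+x,.1015-.078,.068)))
print("1mm y at panel",f((.481,.0425,.075)),f((.481,.0435,.075)))
E
```

```text
panel top -y -0.075 [605.5, 225.8]
panel top -y 0.075 [130.0, 225.9]
open edge z80 [574.6, 215.9] bottom z62 [566.9, 196.2]
open edge z80 [352.4, 199.4] bottom z62 [364.6, 182.6]
open edge z80 [163.0, 185.4] bottom z62 [189.7, 170.9]
rim outer [758.2, 61.5]
rim outer [9.9, 48.3]
1mm y at panel [356.0, 194.5] [356.1, 201.5]
```

View pics/z4.png

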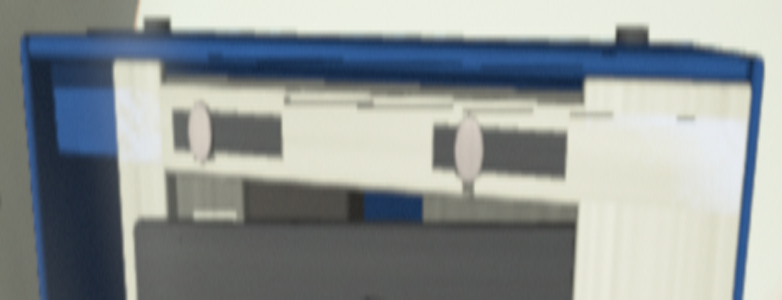

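{"method": "arm_command", "body": {
  "motion": [
    [0, 0, 1, -0.2, 0, 0, 0],
    [0, 0, 1, -0.2, 0, 0, 0],
    [0, 0, 1, -0.2, 0, 0, 0],
    [0, 0, 0.4, 0, 0, 0, 0],
    [0, 0, 0, 0, 0, 0, 0],
    [0, 0, 0, 0, 0, 0, 0]
  ]
}}

```text
time_s: 11.5
tcp_pos: [0.4681, 0.1017, 0.1012]
ee_rot: [[0.001, -0.977, 0.214], [-1.0, 0.0, 0.005], [-0.005, -0.214, -0.977]]
wrist_force: [5.4, 1.1, -2.2]
gripper_width: 0.134
gripper_force: 30.2
```

```bash
python3 - <<'E'
from h import *
s=sense(); print(s["time_s"],np.round(s["tcp_pos"],4),np.round(s["ee_rot"],4),s["wrist_force"],s["moment"],s["gripper_width"])
def pose(t,push,zb): a=np.radians(t); return [.481-.072-push-.0148*np.sin(a)+.075*np.cos(a),.1012,zb+.0208*np.cos(a)+.075*np.sin(a)]
print(pose(12.3,.012,.0645))
plan(pose(8,.0118,.064),Rt(0,8),6,0)
plan(pose(0,.0118,.064),Rt(0,0),8,0,pose(8,.0118,.064),Rt(0,8))
E
```

```text
11.5 [0.4681 0.1017 0.1012] [[ 8.000e-04 -9.769e-01  2.139e-01]
 [-1.000e+00  2.000e-04  4.700e-03]
 [-4.600e-03 -2.139e-01 -9.768e-01]] [ 5.41770579  1.05007271 -2.1880927 ] [ 0.48941679 -1.4398818  -0.02176181] 0.13427000470732192
[np.float64(0.4671255683657751), 0.1012, np.float64(0.10079982691887673)]
[[0,0.1,0.0,1.0,-0.013,0.001,-0.0],[0,0.1,0.0,1.1,-0.012,0.001,-0.0],[0,0.0,-0.0,1.0,-0.013,0.0,-0.0],[0,0.1,-0.0,1.1,-0.013,0.001,-0.0],[0,0.1,-0.1,1.0,-0.012,0.001,-0.0],[0,0.1,-0.0,1.1,-0.013,0.001,-0.0]]
[[0,0.0,-0.2,1.3,-0.017,0.0,0.0],[0,0.0,-0.2,1.3,-0.018,0.0,0.0],[0,0.0,-0.2,1.3,-0.017,0.0,0.0],[0,0.0,-0.2,1.3,-0.018,0.0,0.0],[0,0.0,-0.3,1.3,-0.017,0.0,0.0],[0,0.0,-0.2,1.3,-0.018,0.0,0.0],[0,0.0,-0.4,1.3,-0.017,0.0,0.0],[0,0.0,-0.3,1.3,-0.018,0.0,0.0]]
```

{"method": "arm_command", "body": {
  "motion": [
    [0, 0.1, 0.1, 1.0, -0.013, 0.001, 0],
    [0, 0.1, 0, 1.1, -0.012, 0.001, 0],
    [0, 0, 0, 1.0, -0.013, 0, 0],
    [0, 0.1, 0, 1.1, -0.013, 0.001, 0],
    [0, 0.1, -0.1, 1.0, -0.012, 0.001, 0],
    [0, 0.1, 0, 1.1, -0.013, 0.001, 0],
    [0, 0, 0, 0, 0, 0, 0],
    [0, 0, 0, 0, 0, 0, 0]
  ]
}}

```text
time_s: 12.3
tcp_pos: [0.4703, 0.1016, 0.0953]
ee_rot: [[-0.0, -0.99, 0.141], [-1.0, 0.0, 0.001], [-0.001, -0.141, -0.99]]
wrist_force: [6.3, 2.5, -1.4]
gripper_width: 0.132
gripper_force: 30.0
```

```bash
cat >> h.py <<'E'
def pose(t,push,zb,y=.1012): a=np.radians(t); return [.481-.072-push-.0148*np.sin(a)+.075*np.cos(a),y,zb+.0208*np.cos(a)+.075*np.sin(a)]
def st():
    s=sense(); R=np.array(s["ee_rot"]); p=np.array(s["tcp_pos"]); t=np.arcsin(-R[2,1]); 
    print(round(s["time_s"],2),"p",np.round(p,4),"F",np.round(s["wrist_force"],1),"M",np.round(s["moment"],2),"tilt",round(np.degrees(t),2),"roll",round(np.degrees(R[2,0]),2),"yaw",round(np.degrees(np.arctan2(-R[1,1],-R[0,1])),2),"push mm",round(1e3*(.409-(p[0]+.0148*np.sin(t)-.075*np.cos(t))),2),"zb",round(p[2]-.0208*np.cos(t)-.075*np.sin(t),4),"zfar",round(p[2]-.0208*np.cos(t)+.075*np.sin(t),4),"w",round(s["gripper_width"],3))
E
python3 - <<'E'
from h import *
st()
plan(pose(4,.0118,.064),Rt(0,4),4,0)
E
```

```text
12.3 p [0.4703 0.1016 0.0953] F [ 6.3  2.5 -1.4] M [ 0.76 -1.71 -0.02] tilt 8.13 roll -0.03 yaw -0.01 push mm 10.84 zb 0.0641 zfar 0.0853 w 0.132
[[0,0.1,0.0,1.3,-0.018,0.0,-0.0],[0,0.1,0.0,1.4,-0.018,0.0,-0.0],[0,0.1,-0.0,1.3,-0.018,0.0,-0.0],[0,0.1,-0.1,1.4,-0.018,0.001,-0.0]]
```

{"method": "arm_command", "body": {
  "motion": [
    [0, 0, 0.4, 1.3, -0.018, 0, 0],
    [0, 0, 0.3, 1.4, -0.018, 0, 0],
    [0, 0, 0.2, 1.3, -0.018, 0, 0],
    [0, 0, 0.1, 1.4, -0.018, 0, 0],
    [0, 0, 0, 0, 0, 0, 0],
    [0, 0, 0, 0, 0, 0, 0]
  ]
}}

```text
time_s: 12.9
tcp_pos: [0.4704, 0.1015, 0.0898]
ee_rot: [[-0.0, -0.997, 0.071], [-1.0, 0.0, 0.0], [-0.0, -0.071, -0.997]]
wrist_force: [7.6, 1.7, -1.6]
gripper_width: 0.136
gripper_force: 30.0
```

```bash
python3 - <<'E'
from h import *
st()
plan(pose(0,.0115,.0638),Rt(0,0),5,0)
E
```

```text
12.9 p [0.4704 0.1015 0.0898] F [ 7.6  1.7 -1.6] M [ 0.61 -2.08 -0.04] tilt 4.06 roll -0.02 yaw -0.02 push mm 12.36 zb 0.0637 zfar 0.0743 w 0.136
[[0,0.1,-0.3,1.1,-0.014,0.0,-0.0],[0,0.0,-0.4,1.0,-0.014,0.0,-0.0],[0,0.1,-0.4,1.1,-0.015,0.0,-0.0],[0,0.0,-0.4,1.0,-0.014,0.0,-0.0],[0,0.1,-0.4,1.1,-0.014,0.0,-0.0]]
```

{"method": "arm_command", "body": {
  "motion": [
    [0, 0, -0.4, 1.1, -0.014, 0, 0],
    [0, 0, -0.4, 1.0, -0.014, 0, 0],
    [0, 0, -0.4, 1.1, -0.015, 0, 0],
    [0, 0, -0.4, 1.0, -0.014, 0, 0],
    [0, 0, -0.4, 1.1, -0.014, 0, 0],
    [0, 0, 0, 0, 0, 0, 0],
    [0, 0, 0, 0, 0, 0, 0]
  ]
}}

```text
time_s: 13.6
tcp_pos: [0.4726, 0.1013, 0.0843]
ee_rot: [[-0.001, -1.0, 0.0], [-1.0, 0.001, 0.0], [-0.0, -0.0, -1.0]]
wrist_force: [7.0, 1.3, -1.1]
gripper_width: 0.134
gripper_force: 30.0
```

```bash
python3 - <<'E'
from h import *
st()
E
```

```text
13.6 p [0.4726 0.1013 0.0843] F [ 7.   1.3 -1.1] M [ 0.73 -2.14 -0.02] tilt 0.01 roll -0.0 yaw -0.03 push mm 11.36 zb 0.0635 zfar 0.0635 w 0.134
```

{"method": "arm_command", "body": {
  "motion": [
    [0, 0, -1, 0, 0, 0, 0],
    [0, 0, -1, 0.1, 0, 0, 0],
    [0, 0, -1.2, 0.1, 0, 0, 0],
    [0, 0, -1.2, 0.1, 0, 0, 0],
    [0, 0, -1.2, 0.1, 0, 0, 0],
    [0, 0, -1.2, 0.1, 0, 0, 0],
    [0, 0, 0, 0, 0, 0, 0],
    [0, 0, 0, 0, 0, 0, 0]
  ]
}}

```text
time_s: 14.4
tcp_pos: [0.4779, 0.1007, 0.0832]
ee_rot: [[-0.001, -1.0, -0.003], [-1.0, 0.001, -0.001], [0.001, 0.003, -1.0]]
wrist_force: [5.4, 2.5, -2.3]
gripper_width: 0.134
gripper_force: 30.0
```

{"method": "arm_command", "body": {
  "motion": [
    [0, 0, -0.8, 0.1, 0, 0, 0],
    [0, 0, -0.7, 0.1, 0, 0, 0],
    [0, 0, 0, 0, 0, 0, 0],
    [0, 0, 0, 0, 0, 0, 0]
  ]
}}

```text
time_s: 14.8
tcp_pos: [0.4792, 0.1005, 0.0829]
ee_rot: [[-0.001, -1.0, -0.003], [-1.0, 0.001, -0.002], [0.002, 0.003, -1.0]]
wrist_force: [5.1, 2.1, -1.2]
gripper_width: 0.132
gripper_force: 30.0
```

{"method": "arm_command", "body": {
  "motion": [
    [0, 0, -0.8, 0, 0, 0, 0],
    [0, 0, -0.8, 0, 0, 0, 0],
    [0, 0, 0, 0, 0, 0, 0],
    [0, 0, 0, 0, 0, 0, 0]
  ]
}}

```text
time_s: 15.2
tcp_pos: [0.4799, 0.1, 0.0828]
ee_rot: [[-0.001, -1.0, -0.005], [-1.0, 0.001, -0.003], [0.003, 0.005, -1.0]]
wrist_force: [4.4, 3.8, -0.1]
gripper_width: 0.136
gripper_force: 30.0
```

{"method": "arm_command", "body": {
  "motion": [
    [0, 0, -0.5, 0, 0, 0, 0],
    [0, 0, -0.5, 0, 0, 0, 0],
    [0, 0, 0, 0, 0, 0, 0],
    [0, 0, 0, 0, 0, 0, 0]
  ]
}}

```text
time_s: 15.6
tcp_pos: [0.4803, 0.0995, 0.0828]
ee_rot: [[-0.001, -1.0, -0.007], [-1.0, 0.001, -0.003], [0.003, 0.007, -1.0]]
wrist_force: [3.2, 3.5, 3.4]
gripper_width: 0.135
gripper_force: 30.0
```

```bash
python3 - <<'E'
from h import *
st()
E
```

```text
15.6 p [0.4803 0.0995 0.0828] F [3.2 3.5 3.4] M [ 1.46 -0.91 -0.07] tilt -0.39 roll 0.19 yaw -0.08 push mm 3.77 zb 0.0625 zfar 0.0615 w 0.135
```

{"method": "arm_command", "body": {
  "motion": [
    [0, -0.8, -0.4, -0.6, 0, 0, 0],
    [0, -0.7, -0.6, 0, 0, 0, 0],
    [0, 0, 0, 0, 0, 0, 0],
    [0, 0, 0, 0, 0, 0, 0]
  ]
}}

```text
time_s: 16.0
tcp_pos: [0.4803, 0.0997, 0.0828]
ee_rot: [[-0.002, -1.0, -0.01], [-1.0, 0.002, -0.006], [0.006, 0.01, -1.0]]
wrist_force: [2.8, -0.8, 2.6]
gripper_width: 0.133
gripper_force: 30.0
```

{"method": "arm_command", "body": {
  "motion": [
    [0, 0, -0.5, 0, 0, 0, 0],
    [0, 0, -0.5, 0, 0, 0, 0],
    [0, 0, 0, 0, 0, 0, 0],
    [0, 0, 0, 0, 0, 0, 0]
  ]
}}

```text
time_s: 16.4
tcp_pos: [0.4807, 0.0997, 0.0828]
ee_rot: [[-0.002, -1.0, -0.011], [-1.0, 0.002, -0.006], [0.006, 0.011, -1.0]]
wrist_force: [0.0, -1.8, 4.8]
gripper_width: 0.132
gripper_force: 30.1
```

```bash
python3 - <<'E'
from h import *
st()
E
```

```text
16.4 p [0.4807 0.0997 0.0828] F [ 0.  -1.8  4.8] M [-0.42 -0.34  0.02] tilt -0.62 roll 0.33 yaw -0.11 push mm 3.46 zb 0.0628 zfar 0.0612 w 0.132
```

{"method": "arm_command", "body": {
  "motion": [
    [0, 0, 0, -0.7, 0, 0, 0],
    [0, 0, 0, -0.7, 0, 0, 0],
    [0, 0, 0, 0, 0, 0, 0],
    [0, 0, 0, 0, 0, 0, 0]
  ]
}}

```text
time_s: 16.8
tcp_pos: [0.4815, 0.1004, 0.0836]
ee_rot: [[-0.002, -1.0, -0.009], [-1.0, 0.002, -0.005], [0.005, 0.009, -1.0]]
wrist_force: [3.8, -1.5, -5.0]
gripper_width: 0.136
gripper_force: 30.1
```

```bash
python3 - <<'E'
from h import *
st()
E
```

```text
16.8 p [0.4815 0.1004 0.0836] F [ 3.8 -1.5 -5. ] M [-0.3  -1.34 -0.07] tilt -0.53 roll 0.27 yaw -0.11 push mm 2.64 zb 0.0635 zfar 0.0621 w 0.136
```

{"method": "arm_command", "body": {
  "motion": [
    [0, 0, -0.5, 0, 0.004, 0, 0],
    [0, 0, -0.5, 0, 0.004, 0, 0],
    [0, 0, 0, 0, 0, 0, 0],
    [0, 0, 0, 0, 0, 0, 0]
  ]
}}

```text
time_s: 17.2
tcp_pos: [0.4821, 0.1003, 0.0839]
ee_rot: [[-0.002, -1.0, -0.002], [-1.0, 0.002, -0.005], [0.005, 0.002, -1.0]]
wrist_force: [2.7, -0.4, -4.9]
gripper_width: 0.136
gripper_force: 30.0
```

```bash
python3 - <<'E'
from h import *
st()
E
```

```text
17.2 p [0.4821 0.1003 0.0839] F [ 2.7 -0.4 -4.9] M [ 0.04 -0.86 -0.08] tilt -0.1 roll 0.28 yaw -0.11 push mm 1.95 zb 0.0632 zfar 0.063 w 0.136
```

{"method": "arm_command", "body": {
  "motion": [
    [0, 0, -0.4, 0, 0, -0.003, 0],
    [0, 0, -0.4, 0, 0, -0.002, 0],
    [0, 0, 0, 0, 0, 0, 0],
    [0, 0, 0, 0, 0, 0, 0]
  ]
}}

```text
time_s: 17.6
tcp_pos: [0.4822, 0.1002, 0.0839]
ee_rot: [[-0.002, -1.0, -0.003], [-1.0, 0.002, -0.0], [0.0, 0.003, -1.0]]
wrist_force: [-3.9, 1.5, -1.0]
gripper_width: 0.132
gripper_force: 30.0
```

```bash
python3 - <<'E'
from h import *
st()
E
```

```text
17.6 p [0.4822 0.1002 0.0839] F [-3.9  1.5 -1. ] M [ 0.7   0.98 -0.03] tilt -0.19 roll 0.01 yaw -0.12 push mm 1.89 zb 0.0633 zfar 0.0628 w 0.132
```

The stop is felt (Fx has reversed) and the strip is at about 2 mm. I'll set it down and release.

{"method": "arm_command", "body": {
  "motion": [
    [0, 0, 0.1, 0.5, 0, 0, 0],
    [0, 0, 0, 0.5, 0, 0, 0],
    [0, 0, 0, 0.2, 0, 0, 0],
    [0, 0, 0, 0, 0, 0, 0],
    [0, 0, 0, 0, 0, 0, 0]
  ]
}}

```text
time_s: 18.1
tcp_pos: [0.4822, 0.1, 0.0832]
ee_rot: [[-0.002, -1.0, -0.003], [-1.0, 0.002, -0.0], [0.001, 0.003, -1.0]]
wrist_force: [-5.9, 1.1, 1.7]
gripper_width: 0.134
gripper_force: 30.0
```

{"method": "arm_command", "body": {
  "motion": [
    [30, 0, 0, 0, 0, 0, 0],
    [50, 0, 0, 0, 0, 0, 0],
    [60, 0, 0, 0, 0, 0, 0],
    [60, 0, 0, 0, 0, 0, 0],
    [60, 0, 0, 0, 0, 0, 0],
    [60, 0, 0, 0, 0, 0, 0],
    [60, 0, 0, 0, 0, 0, 0]
  ]
}}

```text
time_s: 18.8
tcp_pos: [0.4834, 0.1004, 0.083]
ee_rot: [[-0.002, -1.0, -0.001], [-1.0, 0.002, 0.0], [-0.0, 0.001, -1.0]]
wrist_force: [0.1, 0.0, 0.2]
gripper_width: 0.654
gripper_force: 0.0
```

{"method": "arm_command", "body": {
  "motion": [
    [60, 0, 0, -10, 0, 0, 0],
    [60, 0, 0, -20, 0, 0, 0],
    [60, 0, 0, -30, 0, 0, 0],
    [60, 0, 0, -30, 0, 0, 0],
    [60, 0, 0, -30, 0, 0, 0],
    [60, 0, 0, -20, 0, 0, 0],
    [60, 0, 0, 0, 0, 0, 0],
    [60, 0, 0, 0, 0, 0, 0]
  ]
}}

```text
time_s: 19.6
tcp_pos: [0.4832, 0.1003, 0.2233]
ee_rot: [[-0.002, -1.0, -0.0], [-1.0, 0.002, 0.001], [-0.001, 0.0, -1.0]]
wrist_force: [-0.4, -0.3, 0.2]
gripper_width: 0.689
gripper_force: 0.0
```

```bash
python3 - <<'E'
from h import *
st()
a=save("wrist","w5");b=save("scene","s5")[150:280,170:365]
b=cv2.resize(b,(560,373),interpolation=cv2.INTER_CUBIC)
cv2.imwrite("pics/c5.png",cv2.resize(np.vstack([a[:220],b])[:,:,::-1],None,fx=1,fy=1))
E
```

```text
19.6 p [0.4832 0.1003 0.2233] F [-0.4 -0.3  0.2] M [ 0.07 -0.01  0.01] tilt -0.0 roll -0.08 yaw -0.11 push mm 0.83 zb 0.2026 zfar 0.2025 w 0.689
```

View pics/c5.png

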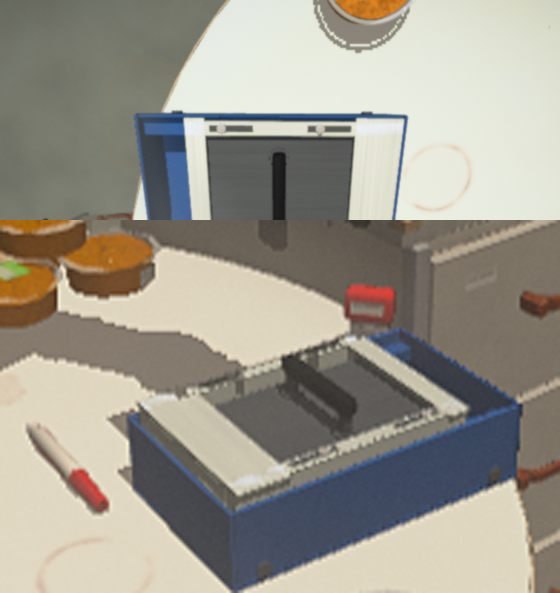

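The panel lies flat in the frame with both ends under the lips, at columns 208–354 in the wrist view, and the handle is centred. The marker, stamp and cup are where they were. I'm handing in.

```bash
python3 -c "
from h import *
print(finish_job())"
```

```text
the job is handed in; nothing more can be done
None
```

The hatch panel is refitted flat on the ledges, both ends under the lips and against the far stop with the strip about 2 mm back by my reckoning; I let go of it and handed the job in at about 20 s, but no verdict was reported.

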